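# Find the rocking crock lid and seat it

## Task

One of the three identical wooden lids on the crocks is not sitting in its mouth and rocks when pressed at the edge. Going from the robot's left to its right, press down on each of the three lids with the fingertips to feel which one rocks, and seat that one by pushing it sideways until it drops in and lies flat on its crock like the others. Do not pick up any lid, leave everything else where it stands, and finish clear of everything.

Things in the scene. Friction and masses are not known exactly. Their poses are not given: they have to be found in the camera images.
- seat_1 (a point): centre of the mouth of the left (+y side) crock, in the plane of its rim; fixed to the rack, so seat_1, seat_2, seat_3 lie in a row 130 mm apart along the rack
- seat_2 (a point): centre of the mouth of the middle crock, in the plane of its rim; fixed to the rack, so seat_1, seat_2, seat_3 lie in a row 130 mm apart along the rack
- seat_3 (a point): centre of the mouth of the right (-y side) crock, in the plane of its rim; fixed to the rack, so seat_1, seat_2, seat_3 lie in a row 130 mm apart along the rack
- rack: fixed dark steel tray, 130 x 416 mm, 15 mm thick, with three identical white stoneware crocks fixed in a row along its y axis, centres at y = +130, 0, -130 mm; origin under its centre on the slab, z up. The crocks' rims are flat, 75 mm above the slab, 88 mm outer and 72 mm inner diameter
- lid_1: loose round wooden lid, about 80 g, of the left crock; all three lids are identical: disc 96 mm in diameter, 9 mm thick, flat on top, and under it a plug 68 mm in diameter, 5 mm deep, that drops into the mouth with 2 mm of play all round. Origin: centre of the disc's underside (9 mm below its top), z out of the top. Seated, the disc lies flat on the rim, origin in the rim's plane
- lid_2: lid of the middle crock, same as lid_1. Exactly one of the three lids starts unseated: 7 to 10 mm off its crock's centre, roughly towards the far or the near side of the rack, its plug caught on the rim on that side, so that this edge stands about 9 mm high. A seated lid is within 2 mm of the centre
- lid_3: lid of the right crock, same as lid_1. Pressed near its raised edge, the unseated lid tips about 5 degrees, to level, under about 1 N and falls back when let go; at the opposite, low edge it does not give, and a seated lid gives nowhere. Pressing alone does not seat it. Pushed on its raised edge towards the centre of the mouth it slides easily and drops in
- measure: small steel measuring cup standing on the tray between the left and middle crocks, 30 mm wide, 45 mm tall; origin under its centre; leave alone
- ramekin: blue ceramic ramekin, 84 mm wide, 48 mm tall, standing past the right end of the rack; origin under its centre; leave alone
- whisk: steel whisk lying beyond the rack, 240 mm long, 60 mm thick; origin near its middle at slab level, x axis from handle to wires; leave alone
- pitcher: small glass pitcher, 80 mm wide plus a handle, 115 mm tall, beyond the rack; origin under its centre; leave alone
- pump_bottle: steel push pump bottle, 68 mm wide, 202 mm tall, beyond the rack on its left; origin under its centre; leave alone
- griddle: square nonstick griddle, 260 mm wide, with a handle, far left of the rack; origin under its centre; leave alone
Things that resemble listed ones, but are neither listed nor needed, are in the scene too. Leave any pink look-alike of the lid_3 alone. Leave any pink look-alike of the lid_1 alone.

How it is judged:
On the way, in this order (a step that is already met when the one before it is completed fails the run):
1. the left lid is pressed with the fingers (more than 1 N) (contact force between the fingers and lid_1 above 1 N), for 0.02 s.
2. the middle lid is pressed with the fingers (more than 1 N) (contact force between the fingers and lid_2 above 1 N), for 0.02 s.
3. the right lid is pressed with the fingers (more than 1 N) (contact force between the fingers and lid_3 above 1 N), for 0.02 s.
At the end, for the whole second after the job is handed in: all three lids lie at rest on their crocks: underside within 1.8 mm of the rim plane, level within 0.03 rad, centred within 4 mm of the mouth (z of lid_1 in the frame of seat_1 below 0.0018 m and angle between each of lid_1, lid_2, lid_3's own z axis and vertical below 0.03 rad and horizontal distance between lid_1 and seat_1 below 0.004 m and z of lid_2 in the frame of seat_2 below 0.0018 m and horizontal distance between lid_2 and seat_2 below 0.004 m and z of lid_3 in the frame of seat_3 below 0.0018 m and horizontal distance between lid_3 and seat_3 below 0.004 m and linear speed of each of lid_1, lid_2, lid_3 below 0.01 m/s); the robot touches nothing.
It fails at once if a lid is lifted, thrown or pushed right off its crock (z of lid_1 in the frame of seat_1 above 0.015 m or horizontal distance between lid_1 and seat_1 above 0.02 m or angle between any of lid_1, lid_2, lid_3's own z axis and vertical above 0.35 rad or z of lid_2 in the frame of seat_2 above 0.015 m or horizontal distance between lid_2 and seat_2 above 0.02 m or z of lid_3 in the frame of seat_3 above 0.015 m or horizontal distance between lid_3 and seat_3 above 0.02 m).
It fails at once if one of the other things is knocked over or moved by more than 30 mm (distance of any of measure, ramekin, whisk, pitcher, pump_bottle, griddle from where it was at the start of the episode above 0.03 m or angle between any of measure, ramekin, pitcher, pump_bottle, griddle's own z axis and vertical above 0.5 rad).
It also fails if it takes over 61 s, if anything falls off the work surface, if the arm or the gripper's body presses on something with over 40 N, if the wrist force passes 120 N, or if a joint passes its speed limit or range.

## Robot

A 6-joint arm with a two-finger parallel gripper is mounted at the origin on the work surface. World frame = base frame: x ahead of the robot, y to its left, z up, the work surface at z = 0. Lengths are in m, angles in rad, forces in N, time in s.
With the tool pointing down it reaches from about 0.25 to 0.725 m from the base axis. Payload 4 kg.
Tool frame: the origin (TCP) lies at the very end of the fingers, on their centre line; the grasp point (between the pads) lies 19 mm behind it; z points along the fingers, y is the line along which they close (so a half turn about z gives the same grasp; the last joint's range is limited). The gripper opens to 85 mm and grips with 20 to 120 N. Pads are 22 mm wide; open, the fingers measure 114 mm over their backs; the gripper's body (76 mm by 85 mm) begins 54 mm behind the grasp point. The pads swing forward as they close: fully open they stand 13 mm farther back than shut.
Start: joints at [1.141, 0.241, 0.005, 1.335, 0, 1.571], TCP at [0.208, 0.455, 0.231] pointing down, gripper open.
Joint ranges: [-2.72, 2.72], [-1.05, 1.87], [-1.09, 1.28], [-1.99, 2.15], [-1.42, 1.44], [-3.14, 3.14]. Speed limits (rad/s): [2.79, 2.79, 3.14, 3.14, 3.14, 3.14].

## Interface

Orientations are given as [roll, pitch, yaw] about the fixed x, y, z axes, in that order (R = Rz(yaw) Ry(pitch) Rx(roll)).
In Python, from bench import env, hand, sensors, viewer, ticket gives the robot as it stands. The module is installed in compiled form; this text tells all that it offers. Calls block until the motion is done:
- env.reach(position, orientation): joint-space move of the TCP to a pose.
- env.move_l(position, rotation=None, velocity=0.15): straight line of the TCP; rotation=None keeps the orientation; velocity is the mean speed in m/s.
- env.set_joints(angles): joint-space move.
- hand.grip(opening, strength=None): finger opening in m; strength is the grip in N (None keeps the last); returns when the fingers have stopped.
- env.dwell(seconds).
- env.solve_ik(position, orientation): joint angles nearest the present ones, or None.
- sensors.sense(): the state.
- viewer.snapshot(name): name is "side" or "top"; returns a dict with "img" (384x512x3 uint8, red, green, blue), "camera_matrix" (3x3 intrinsics, pixels), "rvec" (rotation vector, rad) and "tvec" (3), from world to camera coordinates, as OpenCV has them. Camera axes: x right, y down, z forward; pixel columns grow to the right and rows downward; lengths in m; the calibration is good to about 2 mm. A picture is of the moment at which its call begins. There is no depth.
A pose or a line that the arm cannot do raises env.PlanningError and nothing moves.
- ticket.sign_off(): hands the job in; it is judged then, once.
The state is a dict: "t": time; "q": joint angles; "joint_vel": joint speeds; "joint_efforts": joint torques, N m; "tcp_pos": TCP position; "orientation": TCP orientation; "ft_force": force on the tool from outside, world axes, zero at the start; "moment": the same for the moment, N m; "gripper_width": finger opening in m; "gripper_force": force on a finger pad.
Only numpy, scipy, OpenCV 4.12 (cv2) and the standard library are available. Lean on these libraries where they do the work, as an engineer would, in place of code of your own. Each camera call takes 0.05 s, during which the arm holds its last target. There are 200 camera calls.

## Working session

There is one attempt and no reset: what is moved stays moved. The work goes in short steps, each a Python script; the robot and the scene stay as the last script left them, time stands still between calls to the robot, and variables do not carry over. Pictures are saved under pics/ and viewed, at most 10 in all, crops included, and the job is handed in when it is done.

```bash
mkdir -p pics; python3 - <<'E'
from bench import viewer,sensors
import cv2,pickle
d={}
for n in("top","side"):
    s=viewer.snapshot(n);d[n]=s
    cv2.imwrite(f"pics/{n}0.png",s["img"][:,:,::-1])
    print(n,s["camera_matrix"],s["rvec"],s["tvec"])
pickle.dump(d,open("s0.pkl","wb"))
s=sensors.sense();print(s["t"],s["orientation"],s["ft_force"])
E
```

```text
top [[491.90598902   0.         254.67765241]
 [  0.         491.90598902 188.47177915]
 [  0.           0.           1.        ]] [ 2.08106213 -2.13010254  0.23921378] [0.09165927 0.49280306 1.83185935]
side [[472.23420626   0.         265.54648983]
 [  0.         472.23420626 190.18952761]
 [  0.           0.           1.        ]] [ 2.10718234 -0.90882475  0.40088757] [-0.26603073  0.32404952  1.35853854]
0.1 [-3.13966505e+00 -2.14388276e-05  2.71177640e+00] [ 0.23628975  0.43457361 -0.41495099]
```

View pics/top0.png

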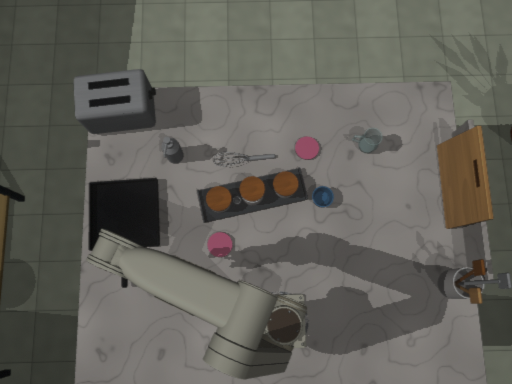

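View pics/side0.png

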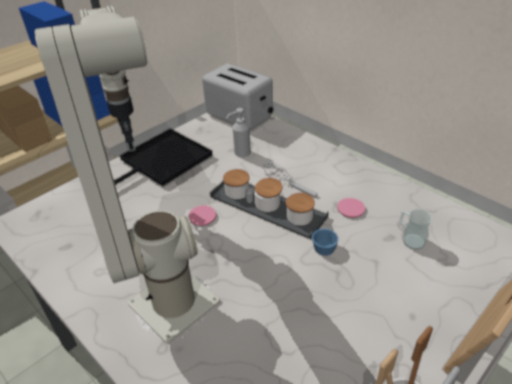

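The top view shows the three brown lids at about (218,198), (252,189) and (286,184) on the dark tray. The pink look-alikes are at (220,244) and (307,148) on the slab. The side view shows the brown lids at (236,178), (268,187) and (300,202), and the pink ones at (203,215) and (351,208). I pick the brown ones on the white crocks.

```bash
cat > h.py <<'E'
import cv2,numpy as np
def ray(s,uv,z):
    K=s["camera_matrix"];R=cv2.Rodrigues(np.asarray(s["rvec"],float))[0];t=np.asarray(s["tvec"],float).ravel()
    c=-R.T@t;d=R.T@np.linalg.solve(K,[uv[0],uv[1],1.]);return c+d*(z-c[2])/d[2]
def comps(mask,amin):
    n,l,st,ce=cv2.connectedComponentsWithStats(mask.astype(np.uint8))
    return [(ce[i],st[i],l==i) for i in range(1,n) if st[i][4]>=amin]
def lids(s,roi):
    h=cv2.cvtColor(s["img"],cv2.COLOR_RGB2HSV).astype(int);x0,y0,x1,y1=roi
    m=(h[...,0]<20)&(h[...,0]>4)&(h[...,1]>110)&(h[...,2]>60);k=np.zeros_like(m);k[y0:y1,x0:x1]=1
    out=[]
    for ce,st,mm in comps(m&k,60):
        c=max(cv2.findContours(mm.astype(np.uint8),0,1)[0],key=len);e=cv2.fitEllipse(c)
        out.append((ce,st[4],e))
    return sorted(out,key=lambda o:o[0][0])
E
python3 - <<'E'
import pickle,cv2,numpy as np
from h import *
d=pickle.load(open("s0.pkl","rb"))
for n,roi in(("top",(190,160,310,225)),("side",(205,160,330,235))):
    s=d[n]
    P=[]
    for ce,a,e in lids(s,roi):
        p=ray(s,e[0],.084);P.append(p);print(n,ce.round(1),a,np.round(e[0],1),np.round(e[1],1),"axis ang",round(e[2]),(p*1000).round(1), "centroid",(ray(s,ce,.084)*1000).round(1))
    print([np.linalg.norm(P[i+1]-P[i]).round(4) for i in range(len(P)-1)])
s=d["top"];g=s["img"].max(2);m=(g<62);k=np.zeros_like(m);k[160:228,190:312]=1
for ce,st,mm in comps(m&k,50):
    print(ce,st)
# tray hull
mm=np.zeros(m.shape,np.uint8)
for ce,st,q in comps(m&k,50): mm|=q.astype(np.uint8)
pts=cv2.findNonZero(mm);r=cv2.minAreaRect(pts)
c=np.array([ray(s,b,.015)for b in cv2.boxPoints(r)]);print((c*1000).round(0),np.linalg.norm(np.diff(c,axis=0),axis=1),(c.mean(0)*1000).round(1))
a=cv2.resize(s["img"][160:230,190:340],None,fx=5,fy=5,interpolation=2);b=cv2.resize(d["side"]["img"][160:235,200:350],None,fx=5,fy=5,interpolation=2)
a=a[:300];b=b[:300]
cv2.imwrite("pics/crop.png",np.vstack([a,b])[:,:,::-1])
E
```

```text
top [218.4 198. ] 501 [218.4 198.1] [23.8 25. ] axis ang 77 [454.5 217.6  84. ] centroid [454.5 217.6  84. ]
top [251.8 188.3] 495 [251.8 188.3] [23.5 25. ] axis ang 88 [489.1  91.4  84. ] centroid [489.2  91.4  84. ]
top [285.4 183.3] 492 [285.4 183.3] [23.3 25. ] axis ang 98 [505.7 -36.2  84. ] centroid [505.7 -36.2  84. ]
[np.float64(0.1309), np.float64(0.1287)]
side [235.7 177.7] 300 [235.7 177.7] [14.7 23.7] axis ang 85 [452.5 209.7  84. ] centroid [452.4 209.7  84. ]
side [268.4 187.4] 347 [268.4 187.4] [16.8 24.2] axis ang 85 [491.1  87.3  84. ] centroid [491.1  87.3  84. ]
side [299.8 202.4] 388 [299.9 202.4] [17.2 26.6] axis ang 90 [504.8 -43.   84. ] centroid [504.7 -43.   84. ]
[np.float64(0.1283), np.float64(0.131)]
[252.32588038 198.55058692] [ 198  168  110   55 1789]
[[ 502.  307.   15.]
 [ 585. -106.   15.]
 [ 454. -128.   15.]
 [ 374.  280.   15.]] [0.42178932 0.13184004 0.41563235] [478.8  88.3  15. ]
```

View pics/crop.png

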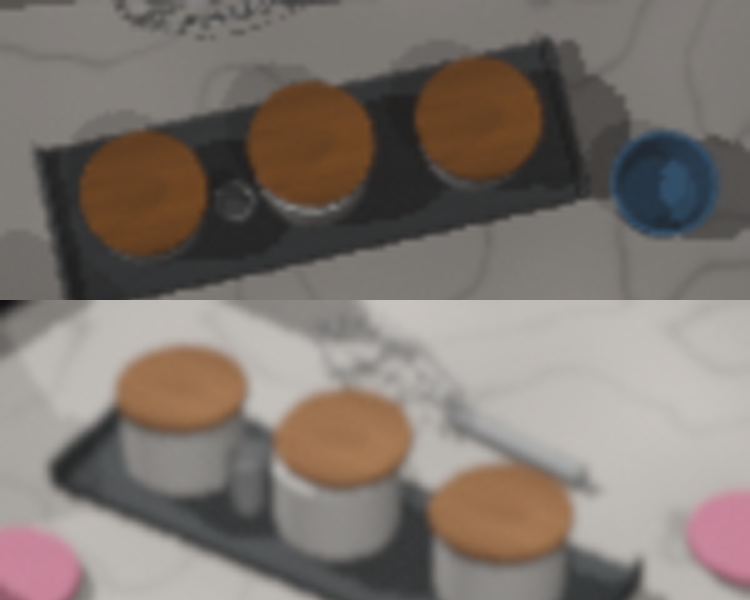

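The middle lid stands about 9 mm off the line joining the other two, towards the far side, with white rim showing on its near side. The outer lids are 259 mm apart where 260 was expected, so the seats follow from them. The tray mask agrees to about 2 mm. Next I press the lids in order, starting with the left one.

```bash
cat >> h.py <<'E'
from bench import env,hand,sensors
A=np.array([.4545,.2176]);B=np.array([.5057,-.0362]);C=(A+B)/2
yr=(A-B)/np.linalg.norm(A-B);xr=np.array([yr[1],-yr[0]])
SE=[C+.13*yr,C,C-.13*yr];yaw=np.arctan2(xr[1],xr[0])+np.pi
ORI=[np.pi,0,(yaw+np.pi)%(2*np.pi)-np.pi]
def at(i,x,z): return [*(SE[i]+x*xr),z]
def fz(): return np.mean([sensors.sense()["ft_force"] for _ in range(3)],0)
def press(i,x,stop=2.0,z0=.099,zmin=.080):
    env.move_l(at(i,x,.112),ORI); env.move_l(at(i,x,z0)); env.dwell(.1); b=fz();log=[]
    z=z0
    while z>zmin:
        z-=.001; env.move_l(at(i,x,z),velocity=.02); env.dwell(.04); f=fz()-b
        log.append((round(sensors.sense()["tcp_pos"][2]*1e3,1),round(f[2],2)))
        if f[2]>stop: env.dwell(.05);break
    env.move_l(at(i,x,.112)); print(i+1,x,log,"t",sensors.sense()["t"])
E
python3 - <<'E'
from h import *
print(SE,ORI)
hand.grip(0.0); env.reach(at(0,.03,.14),ORI); print(sensors.sense()["t"],sensors.sense()["tcp_pos"],sensors.sense()["gripper_width"])
press(0,.03); press(0,-.03)
E
```

```text
[array([0.45439251, 0.21813283]), array([0.4801, 0.0907]), array([ 0.50580749, -0.03673283])] [3.141592653589793, 0, np.float64(-2.942530681102749)]
2.25 [0.48366407 0.22471096 0.1402537 ] -5.578202227969799e-05
1 0.03 [(np.float64(98.3), np.float64(0.52)), (np.float64(96.9), np.float64(0.72)), (np.float64(95.9), np.float64(0.13)), (np.float64(95.0), np.float64(-0.14)), (np.float64(93.9), np.float64(0.15)), (np.float64(93.0), np.float64(-0.42)), (np.float64(91.9), np.float64(0.17)), (np.float64(90.9), np.float64(0.18)), (np.float64(89.9), np.float64(0.06)), (np.float64(89.0), np.float64(0.05)), (np.float64(87.9), np.float64(1.43)), (np.float64(86.9), np.float64(-0.24)), (np.float64(85.9), np.float64(0.68)), (np.float64(85.0), np.float64(0.31)), (np.float64(84.1), np.float64(1.33)), (np.float64(84.1), np.float64(7.73))] t 7.9917
1 -0.03 [(np.float64(98.2), np.float64(-0.4)), (np.float64(97.0), np.float64(-1.14)), (np.float64(95.9), np.float64(-0.49)), (np.float64(94.9), np.float64(-0.99)), (np.float64(93.9), np.float64(-0.92)), (np.float64(92.9), np.float64(-0.45)), (np.float64(91.9), np.float64(-0.23)), (np.float64(90.9), np.float64(-0.9)), (np.float64(89.9), np.float64(-0.01)), (np.float64(89.0), np.float64(-0.5)), (np.float64(88.0), np.float64(-0.56)), (np.float64(87.0), np.float64(-0.89)), (np.float64(85.9), np.float64(-0.97)), (np.float64(85.0), np.float64(-0.67)), (np.float64(84.1), np.float64(0.54)), (np.float64(84.0), np.float64(6.52))] t 13.95
```

Lid 1 is firm at z = 84 mm on both edges, so it is seated. Lids 2 and 3 come next.

```bash
python3 - <<'E'
from h import *
env.move_l(at(1,.036,.13),ORI)
press(1,.036,stop=2.5,z0=.097)
env.move_l(at(2,.03,.115),ORI)
press(2,.03,stop=2.5,z0=.089);press(2,-.03,stop=2.5,z0=.089)
E
```

```text
2 0.036 [(np.float64(96.3), np.float64(0.83)), (np.float64(95.0), np.float64(-0.25)), (np.float64(93.9), np.float64(0.78)), (np.float64(92.9), np.float64(0.69)), (np.float64(91.9), np.float64(-0.08)), (np.float64(91.0), np.float64(0.83)), (np.float64(90.0), np.float64(0.71)), (np.float64(89.1), np.float64(1.35)), (np.float64(89.1), np.float64(7.47))] t 18.6833
3 0.03 [(np.float64(88.4), np.float64(-1.7)), (np.float64(87.0), np.float64(-0.58)), (np.float64(85.9), np.float64(-0.68)), (np.float64(84.9), np.float64(-1.53)), (np.float64(84.1), np.float64(-0.08)), (np.float64(84.1), np.float64(6.33))] t 22.4917
3 -0.03 [(np.float64(88.4), np.float64(0.63)), (np.float64(87.0), np.float64(-0.12)), (np.float64(85.9), np.float64(0.17)), (np.float64(84.9), np.float64(0.29)), (np.float64(84.1), np.float64(1.21)), (np.float64(84.1), np.float64(8.34))] t 25.5833
```

Lid 2 touches early and gives down to a firm stop at z = 89 mm, which is level with its plug on the rim. Lid 3 is firm at 84 mm on both edges. So lid 2 is the one, raised on the far side, and I push it from there towards the near side.

```bash
python3 - <<'E'
from h import *
from bench import viewer
env.move_l(at(2,-.01,.125));env.move_l(at(1,.085,.125),ORI,velocity=.2); env.move_l(at(1,.085,.079)); env.move_l(at(1,.074,.079),velocity=.05)
env.dwell(.15); b=fz(); x=.074; log=[]
while x>.050:
    x-=.001; env.move_l(at(1,x,.079),velocity=.02); env.dwell(.04); f=fz()-b
    p=(np.array(sensors.sense()["tcp_pos"][:2])-SE[1])@xr
    log.append((round(p*1e3,1),round(float(f[:2]@xr),2),round(float(f[2]),2)))
    if f[:2]@xr>3.5: break
print(log)
env.move_l(at(1,.085,.079),velocity=.1); env.move_l(at(1,.085,.17)); env.move_l([.32,.28,.25],velocity=.25)
print(sensors.sense()["t"])
s=viewer.snapshot("top");s2=viewer.snapshot("side")
for s_,r in((s,(190,160,310,225)),(s2,(205,160,330,235))):
    for ce,a,e in lids(s_,r): print(a,np.round(e[0],1),(ray(s_,e[0],.084)*1000).round(1))
a=cv2.resize(s["img"][160:230,190:340],None,fx=5,fy=5,interpolation=2)[:300];b=cv2.resize(s2["img"][160:235,200:350],None,fx=5,fy=5,interpolation=2)[:300]
cv2.imwrite("pics/crop2.png",np.vstack([a,b])[:,:,::-1])
E
```

```text
[(np.float64(73.0), 0.52, -0.85), (np.float64(72.0), 0.04, 0.36), (np.float64(71.0), 0.24, 0.66), (np.float64(70.0), 0.39, 0.15), (np.float64(69.0), 0.65, -0.24), (np.float64(68.0), 0.7, -0.38), (np.float64(67.0), 0.15, -0.68), (np.float64(65.9), 0.46, 0.37), (np.float64(64.9), -0.34, -0.95), (np.float64(63.9), -0.2, -0.11), (np.float64(62.9), -0.15, -0.33), (np.float64(61.9), 0.22, 0.03), (np.float64(60.9), 0.61, -1.12), (np.float64(59.9), -0.11, 0.05), (np.float64(58.9), 0.37, -0.93), (np.float64(58.5), 1.98, -0.84), (np.float64(58.2), 4.13, -0.52)]
35.3583
498 [218.4 198. ] [454.5 217.6  84. ]
498 [252.1 190.9] [479.2  90.1  84. ]
492 [285.4 183.3] [505.7 -36.2  84. ]
298 [235.7 177.7] [452.4 209.8  84. ]
339 [266.8 189.9] [477.9  82.4  84. ]
385 [299.8 202.4] [504.6 -43.   84. ]
```

View pics/crop2.png

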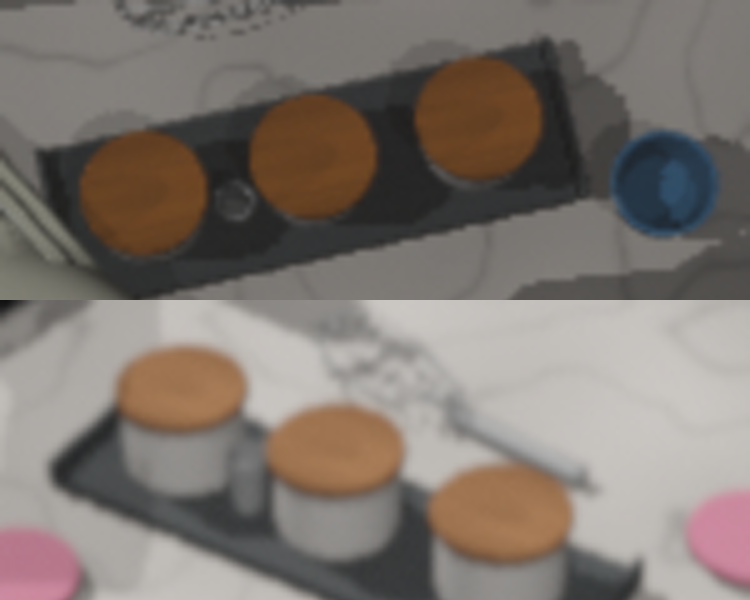

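The middle lid now lies on the line of the other two, within 1.1 mm of the seat, with even rim visible. A press will confirm that it no longer gives.

```bash
python3 - <<'E'
from h import *
env.move_l(at(1,.03,.13),ORI,velocity=.25)
press(1,.03,stop=3,z0=.091); press(1,-.03,stop=3,z0=.089)
env.move_l(at(1,-.03,.17)); env.move_l([.32,.22,.25],velocity=.25); env.dwell(.3)
s=sensors.sense();print(s["t"],s["ft_force"])
from bench import viewer
t=viewer.snapshot("top")
for ce,a,e in lids(t,(190,160,310,225)): print(a,(ray(t,e[0],.084)*1000).round(1))
E
```

```text
2 0.03 [(np.float64(90.4), np.float64(-0.78)), (np.float64(88.9), np.float64(-0.69)), (np.float64(87.9), np.float64(-0.47)), (np.float64(86.9), np.float64(-1.74)), (np.float64(85.9), np.float64(-0.25)), (np.float64(85.0), np.float64(-0.76)), (np.float64(84.1), np.float64(0.37)), (np.float64(84.1), np.float64(6.99))] t 40.15
2 -0.03 [(np.float64(88.4), np.float64(-0.29)), (np.float64(87.0), np.float64(-0.33)), (np.float64(85.9), np.float64(0.18)), (np.float64(85.0), np.float64(1.06)), (np.float64(84.1), np.float64(0.44)), (np.float64(84.1), np.float64(9.56))] t 43.2417
45.0417 [-0.35498456 -0.15359869 -0.24877635]
211 [467.  197.4  84. ]
499 [479.3  90.1  84. ]
492 [505.7 -36.2  84. ]
```

Lid 2 is firm at 84 mm on both edges. In the last picture the arm partly hides lid 1, so its reading there is not a real shift. The arm is clear.

```bash
python3 -c "
from bench import ticket
print(ticket.sign_off())"
```

```text
the job is handed in; nothing more can be done
None
```

I pressed all three lids from left to right and found that the middle one (lid_2) rocked; I pushed it in from the far side, and it now presses firm at 84 mm on both edges like the others, so I handed the job in at about 45 s with the arm clear (no verdict was returned).

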